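Load the photometer, click the slide home and lock the collar

TASK

Stand the white sample cell upright, fully down in the pocket of the photometer's pulled-out carriage and let go of it; then push the carriage into the measuring head until its spring detent snaps it fully home. Then turn the lock collar on top of the head by its arm, anticlockwise seen from above, all the way to the locked mark, the dark stud at the head's corner, let go, and leave the bottle, beaker and test-tube rack standing where they are.

Things in the scene. Friction and masses are not known exactly. Their poses are not given: they have to be found in the camera images.
- photometer: Fixed bench photometer, origin on the bench (z 0), level, turned up to 0.25 rad from the world axes; its own +y is the way the carriage slides home. In its frame (mm): base plate x -60 to 60, y -160 to 260, 12 high; two rails at x -51 and 51, 26 high; low console y 142 to 248, 52 high; detent housing beside the head at x 57 to 103, y 19 to 51, 42 high.
- pocket (a point): Centre of the pocket floor on the carriage, axes as the photometer's; in its frame x 0, y -0.060 + q, z 0.020 m at carriage joint q. The pocket is 42 mm (x) by 62 mm (y), black guide strips 8 mm high with outward flared lips up to 18 mm above the floor. Carriage plate: aluminium, 72 by 124 mm.
- push_plate (a point): Middle of the top edge of the rear (-y) face of the carriage's upright aluminium push plate: 50 mm wide (x), 8 mm thick, top 115 mm above the bench. The face lies 79 mm behind the pocket's centre; push on it towards the photometer's +y. When home, the plate stays outside, 15 mm in front of the head.
- carriage (a joint): Slide of the carriage, m: 0 = fully out, 0.135 = stop, fully home. Starts between 0 and 0.04. It rubs with about 2 N; from about 0.112 to 0.127 a spring detent ball resists with up to about 10 N in all; beyond about 0.128 the ball snaps the carriage to 0.135 and holds it there. Short of that it is not home.
- collar_axis (a point): Centre of the lock collar on its vertical hinge axis, on top of the head: photometer x 0, y 75 mm, z 117 mm. Captive steel ring, 86 mm outside, 58 mm inside, its top 129 mm above the bench. The head below is a cream box, x -58 to 58, y 19 to 131 mm, top at z 117 mm, its tunnel open towards -y (98 mm wide, ceiling at z 105 mm) and a 50 mm hole in its top.
- collar_arm (a point): Grip point on the top face of the collar's only arm, a steel radial bar 12 mm thick that reaches 89 mm from the axis and turns with the collar. The point is 70 mm from the axis, 151 mm above the bench; the bar is 26 mm tall there (125 to 151 mm above the bench).
- mark (a point): Locked mark: a dark square stud (14 mm) at one corner of the head's top, the corner towards the photometer's -x (robot) and +y (console) side, with a short dark line pointing from it to the collar's centre. The collar is locked when its arm lies over the mark.
- collar (a joint): Angle of the lock collar, rad: grows anticlockwise seen from above; 1.40 = stop, the arm then lies over the locked mark, half-way between the photometer's -x and +y directions (135 degrees anticlockwise from its +x). At 0 it points 1.40 rad short of that. Starts between 0 and 0.35; turns stiffly (0.15 N m) and stays where it is left.
- cell: White sample cell, a block 36 mm (its x) by 56 mm (its y) by 75 mm tall, about 0.2 kg, grey band at the top, dark windows on two sides. Origin at the centre of its underside. Starts upright on the bench on the photometer's -x side, at one of three places shared with bottle and beaker, turned up to 1.2 rad. Goes in with its y along the photometer's y, either way round.
- bottle: Bystander: amber bottle with a black cap, 60 mm diameter, 120 mm tall, origin at the centre of its underside.
- beaker: Bystander: clear open beaker, 68 mm across its rim, 85 mm tall, origin at the centre of its underside.
- rack: Bystander: clear test-tube rack with capped tubes, 170 mm (its x) by 56 mm (its y), 95 mm tall, standing beyond the carriage's out end; origin at the centre of its underside.
Things that resemble listed ones, but are neither listed nor needed, are in the scene too. Several things have the shape of the cell; the one meant has the colours described above.

How it is judged (in metres and radians):
On the way, in this order (a step that is already met when the one before it is completed fails the run):
1. the cell stands fully down in the carriage's pocket, let go (horizontal distance between cell and pocket below 0.01 m and z of cell in the frame of pocket below 0.005 m and angle between cell's own z axis and vertical below 0.1 rad and contact force between the fingers and cell below 0.1 N), for 0.2 s.
2. the carriage is pushed home past its detent, the cell in it (value of joint carriage above 0.131 m and horizontal distance between cell and pocket below 0.01 m and z of cell in the frame of pocket below 0.005 m and angle between cell's own z axis and vertical below 0.1 rad), for 0.2 s.
3. the collar is turned to its locked mark (value of joint collar above 1.3 rad and value of joint carriage above 0.131 m), for 0.2 s.
At the end, for the whole second after the job is handed in: The cell is upright (within 0.1 rad) and down in the pocket (within 5 mm of its floor, within 10 mm of its centre), the carriage is home (joint above 0.131 of 0.135 m), the collar is locked (joint above 1.30 of 1.40 rad), all at rest (all of step 3 and horizontal distance between cell and pocket below 0.01 m and z of cell in the frame of pocket below 0.005 m and angle between cell's own z axis and vertical below 0.1 rad and velocity of joint carriage below 0.01 m/s and velocity of joint collar below 0.05 rad/s and linear speed of cell below 0.02 m/s); the robot touches nothing.
It fails at once if the amber bottle is moved more than 30 mm or tipped over (distance of bottle from where it was at the start of the episode above 0.03 m or angle between bottle's own z axis and vertical above 0.35 rad).
It fails at once if the beaker is moved more than 30 mm or tipped over (distance of beaker from where it was at the start of the episode above 0.03 m or angle between beaker's own z axis and vertical above 0.35 rad).
It fails at once if the test-tube rack is moved more than 30 mm or tipped over (distance of rack from where it was at the start of the episode above 0.03 m or angle between rack's own z axis and vertical above 0.35 rad).
It also fails if it takes over 67 s, if anything falls off the work surface, if the arm or the gripper's body presses on something with over 40 N, if the wrist force passes 120 N, or if a joint passes its speed limit or range.

ROBOT

A 6-joint arm with a two-finger parallel gripper is mounted at the origin on the work surface. World frame = base frame: x ahead of the robot, y to its left, z up, the work surface at z = 0. Lengths are in m, angles in degrees, forces in N, time in s.
With the tool pointing down it reaches from about 0.325 to 0.85 m from the base axis. Payload 15.5 kg.
Tool frame: the origin (TCP) lies between the finger pads; the fingertips stand tip_extent ahead of it and the grasp point (between the pads) lies 6 mm ahead of it (tip_extent is the distance from the TCP to the fingertips, in m); z points along the fingers, y is the line along which they close (so a half turn about z gives the same grasp; the last joint's range is limited). The gripper opens to 91 mm and grips with 3 to 60 N. Pads are 32 mm wide; open, the fingers measure 118 mm over their backs; the gripper's body (76 mm by 178 mm) begins 60 mm behind the grasp point.
Start: joints at [71.19, 28.281, 77.091, -0, 74.628, -5.472], TCP at [0.144, 0.608, 0.239] pointing down, gripper open.
Joint ranges: [-166.48, 166.48], [-47.26, 123.95], [12.59, 153.08], [-70.14, 250.14], [6.76, 159.57], [-176.63, 176.63]. Speed limits (degrees/s): [108.29, 108.29, 147.25, 172.46, 172.46, 172.46].

INTERFACE

Orientations are given as a 3x3 rotation matrix whose columns are the frame's x, y, z axes.
In Python, from station import * gives the robot as it stands.
- The arm moves only by the tool step_arm, never from a script. Its argument "motion" is a list of rows, each a list of 7 numbers: the closure, from -1 (fully open) to 1 (shut), then the shift along the tool's x, y, z in m, then the turn, a rotation vector about the tool's x, y, z in rad. In form: [[jaw, tx, ty, tz, rx, ry, rz], ...]. A call has 1 to 8 rows; each row is the pose to reach, as a shift and turn from the pose commanded when the call began, along the tool's axes at that moment; what a row does not reach only later rows make up. A row lasts 1/10 s, in which the tool goes at most 50 mm and 8.59 degrees, less where a joint would pass 70% of its speed; a pose out of reach is approached as far as the arm can. A call with a gripper value outside its range is refused whole. The fingers move at their own pace and stop on an object; the grip force is fixed at half the most. Time passes only in rows, so rows that repeat a pose let the fingers close. It gives the time, the measured TCP pose, the force, the opening and the grip force at its end, in the units of the state.
- state(): the state, without advancing time (a new reading comes with each control period).
- camera(name): name is "scene" or "top"; returns a dict with "color" (384x512x3 uint8, red, green, blue), "depth" (384x512 float32, m along the optical axis (not along the pixel's ray), 0 where there is no reading), "fov_y" (degrees; the focal length in pixels is half the picture's height over the tangent of half this angle, whatever the lens; pixels are square), "cx", "cy" (the principal point, pixels), "extrinsics" (4x4, takes a point from camera to world coordinates). Camera axes: x right, y down, z forward; pixel columns grow to the right and rows downward; lengths in m; the calibration is good to about 2 mm. A picture is of the moment at which its call begins.
- job_done(): hands the job in; it is judged then, once.
The state is a dict: "t": time; "joint_pos": joint angles; "qd": joint speeds; "joint_torque": joint torques, N m; "eef_pos": TCP position; "tool_rot": TCP orientation; "force": force on the tool from outside, world axes, zero at the start; "wrist_torque": the same for the moment, N m; "grip_width": finger opening in m; "finger_force": force on a finger pad.
Only numpy, scipy, OpenCV 4.12 (cv2) and the standard library are available. Lean on these libraries where they do the work, as an engineer would, in place of code of your own. Each camera call takes 0.05 s, during which the arm holds its last target. There are 200 camera calls.

## Working session

There is one attempt and no reset: what is moved stays moved. The work goes in short steps, Python scripts to look and compute and a tool call to move; the robot and the scene stay as the last step left them, time stands still between calls to the robot, and variables do not carry over. Pictures are saved under pics/ and viewed, at most 10 in all, crops included, and the job is handed in when it is done.

Besides the shell and the picture viewer there is one more tool, called after "Request:" as name(argument=value, ...) on one line, values as JSON. step_arm: Moves the arm, as the interface text tells. Its arguments: {"type":"object","properties":{"motion":{"type":"array"}},"required":["motion"]}

```bash
mkdir -p pics; ls; cat > h.py <<'E'
from station import *
import numpy as np, cv2
def grab(n):
    c=camera(n); np.savez(f'{n}.npz',**{k:np.asarray(v) for k,v in c.items()}); return c
def f_of(c): return c['color'].shape[0]/2/np.tan(np.radians(c['fov_y'])/2)
def pts(c):
    """world point for every pixel from depth"""
    d=c['depth']; h,w=d.shape; f=f_of(c)
    u,v=np.meshgrid(np.arange(w),np.arange(h))
    P=np.stack([(u-c['cx'])/f*d,(v-c['cy'])/f*d,d],-1)
    E=np.asarray(c['extrinsics']); return P@E[:3,:3].T+E[:3,3]
def ray(c,uv,z):
    uv=np.atleast_2d(uv).astype(float); f=f_of(c); E=np.asarray(c['extrinsics'])
    d=np.c_[(uv[:,0]-c['cx'])/f,(uv[:,1]-c['cy'])/f,np.ones(len(uv))]@E[:3,:3].T
    o=E[:3,3]; return o+d*((z-o[2])/d[:,2])[:,None]
E
python3 - <<'E'
from h import *
s=state(); print({k:np.round(v,4).tolist() for k,v in s.items()})
for n in('top','scene'):
    c=grab(n); print(n,c['fov_y'],c['cx'],c['cy'],np.round(c['extrinsics'],3).tolist(),(c['depth']>0).mean())
    cv2.imwrite(f'pics/{n}0.png',cv2.resize(c['color'][...,::-1],(800,600),interpolation=cv2.INTER_CUBIC))
E
```

```text
pics
{'t': 0.0, 'joint_pos': [71.1889, 28.3143, 77.1258, -0.0023, 74.6268, -5.4718], 'qd': [0.0077, 0.0336, 0.0364, -0.0512, -0.1216, 0.0681], 'joint_torque': [0.0019, -87.8816, -38.186, 0.0707, 0.0531, -0.0001], 'eef_pos': [0.1441, 0.6078, 0.2384], 'tool_rot': [[-0.973, 0.2307, -0.0003], [0.2307, 0.973, -0.0011], [0.0001, -0.0012, -1.0]], 'force': [-0.0129, -0.2781, 0.4698], 'wrist_torque': [-0.0101, -0.02, 0.0827], 'finger_force': 0.0, 'grip_width': 0.0912}
top 49.566664761179624 250.11344327426423 190.67183715886182 [[-0.003, -0.984, 0.177, 0.331], [-1.0, 0.004, 0.004, -0.061], [-0.004, -0.177, -0.984, 1.049], [0.0, 0.0, 0.0, 1.0]] 0.9958445231119791
scene 55.54542608338815 248.44464462450412 191.725881351278 [[0.13, 0.679, -0.723, 1.095], [0.991, -0.098, 0.086, -0.105], [-0.013, -0.728, -0.686, 0.691], [0.0, 0.0, 0.0, 1.0]] 0.9960276285807291
```

View pics/top0.png

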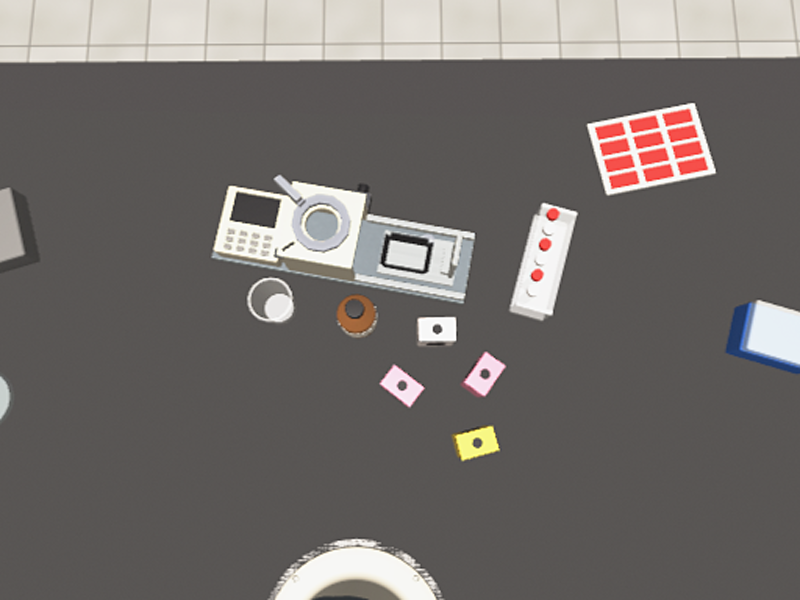

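View pics/scene0.png

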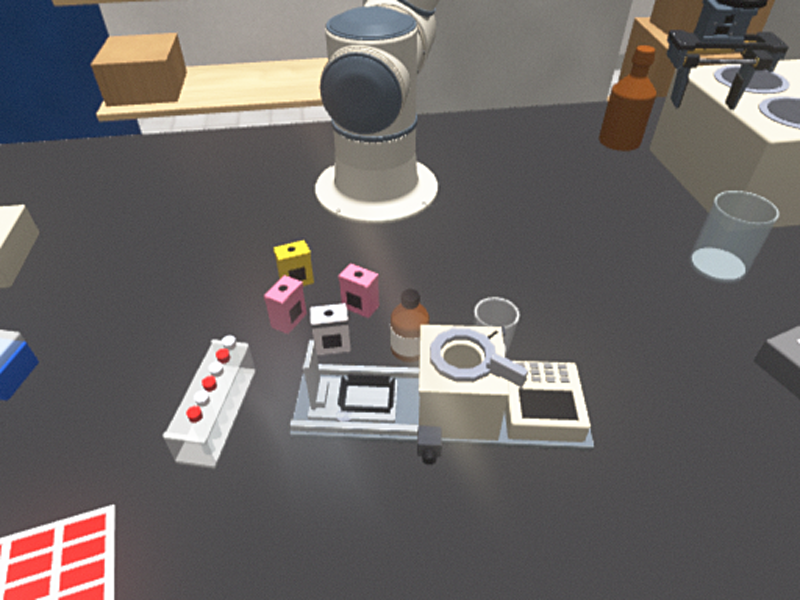

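```bash
python3 -c "
import station;print([n for n in dir(station) if n[0]!='_'])
print({k:v for k,v in vars(station).items() if k[0]!='_' and isinstance(v,(int,float,str))})"
```

```text
['MotionError', 'camera', 'job_done', 'state', 'tip_extent']
{'tip_extent': 0.025}
```

Top view: white cell at (437,329), carriage pocket at (407,252), push plate at (453,255), collar at (320,222) with its arm out to (285,185), and the mark at (285,248). The beaker, bottle and rack are at (271,300), (357,315) and (544,262). The scene view agrees with this, and the collar's arm points towards the console's far side.

```bash
cat > meas.py <<'E'
from h import *
def load(n): return dict(np.load(n+'.npz'))
def rect(P):
    r=cv2.minAreaRect((P[:,:2]*1000).astype(np.float32)); return [np.round(x,1) for x in r]
if __name__=='__main__':
  for n in('top','scene'):
    c=load(n); P=pts(c); hsv=cv2.cvtColor(c['color'],cv2.COLOR_RGB2HSV); Z=P[...,2]
    reg=(P[...,0]>.25)&(P[...,0]<.75)&(abs(P[...,1])<.35)
    print(n,'bench z',np.median(Z[reg&(abs(Z)<.01)]))
    def blob(m,a=25):
        k,l,s,_=cv2.connectedComponentsWithStats(m.astype(np.uint8))
        for i in range(1,k):
            if s[i,4]>a:
                Q=P[l==i]; yield Q
    for nm,lo,hi in(('cells',.068,.082),('head',.112,.122),('arm',.143,.156),('base',.008,.016),('rails',.0225,.03),('plate',.108,.12),('collar',.125,.133),('console',.047,.056)):
        for Q in blob(reg&(Z>lo)&(Z<hi)):
            col=np.median(c['color'][reg&(Z>lo)&(Z<hi)],0)
            print(nm,len(Q),'z %.4f'%np.median(Q[:,2]),'mean',np.round(Q.mean(0)*1e3,1),'rect',*rect(Q))
E
python3 meas.py
```

```text
top bench z -0.0004498233232143045
cells 53 z 0.0743 mean [556.4  55.6  74.5] rect [556.6  55.8] [107.1   1.6] 79.1
cells 67 z 0.0751 mean [518.  140.9  75. ] rect [514.2 135.7] [32.5 58.4] 46.8
cells 157 z 0.0779 mean [479.   -5.4  77.1] rect [485.   -4.3] [57.2 57.8] 89.4
cells 371 z 0.0746 mean [ 459.6 -125.6   74.5] rect [ 459.3 -126.3] [54.7 36.4] 89.2
cells 387 z 0.0743 mean [ 392.  -196.4   74.4] rect [ 392.2 -197. ] [36.8 56.3] 54.3
cells 386 z 0.0746 mean [375.3 -73.   74.6] rect [375.7 -73. ] [56.2 36.6] 52.2
cells 405 z 0.0747 mean [ 292.1 -182.4   74.6] rect [ 292.1 -183. ] [36.6 56.8] 14.2
head 1183 z 0.1164 mean [605.1  43.5 116.4] rect [611.4  48.2] [116.9 120.2] 79.1
head 118 z 0.1162 mean [624.9  51.3 116.5] rect [617.7  47.9] [48.6 57.8] 22.4
head 60 z 0.1140 mean [ 574.  -155.6  114.3] rect [ 574.2 -155.6] [ 7.2 48.8] 81.0
head 111 z 0.1193 mean [484.   -3.8 118.8] rect [484.9  -3.3] [25.3 26.8] 89.9
arm 119 z 0.1500 mean [656.7  91.2 149.6] rect [657.2  91.5] [47.3 11.6] 44.7
base 297 z 0.0114 mean [641.5  56.8  11.4] rect [642.   57.3] [49.3 52.7] 0.2
base 1094 z
[... 4829 characters left out ...]
ct [392.3 -71.9] [60.8 26. ] 81.7
console 63 z 0.0520 mean [ 410.2 -192.9   51.9] rect [ 408.3 -188.9] [31.  62.6] 21.0
console 58 z 0.0514 mean [485.1 137.7  51.4] rect [486.3 136.1] [46.7 14.8] 69.7
console 55 z 0.0517 mean [ 478.7 -122.6   51.5] rect [ 478.9 -123.8] [ 4.6 53.6] 2.3
console 48 z 0.0512 mean [510.6 -11.9  51.3] rect [507.1 -13.1] [48. 13.] 59.0
console 53 z 0.0522 mean [567.1  65.7  52. ] rect [568.1  65.4] [50.4  4.6] 79.1
console 1786 z 0.0526 mean [647.4 167.2  52.5] rect [637.  166.2] [105.9 113.2] 79.7
console 130 z 0.0520 mean [669.3  36.5  51.9] rect [669.4  37.6] [107.6   3.3] 79.2
console 64 z 0.0519 mean [ 654.6 -319.    51.8] rect [ 654.5 -320.8] [56.8  7.5] 79.6
```

```bash
python3 - <<'E'
from meas import *
yaw=np.radians(-10.6); ex=np.array([np.cos(yaw),np.sin(yaw)]); ey=np.array([-ex[1],ex[0]])
for n in('top','scene'):
    c=load(n); P=pts(c); Z=P[...,2]; v=c['color'].max(-1)
    m=(np.hypot(P[...,0]-.588,P[...,1]+.081)<.055)&(v<60)
    Q=P[m]; print(n,m.sum(),'z pct',np.round(np.percentile(Q[:,2],[5,50,95]),4),rect(Q))
    ys,xs=np.nonzero(m); R=ray(c,np.c_[xs,ys],.036); print(' plane .036',rect(R))
    # cell top, tight
    g=np.hypot(P[...,0]-.461,P[...,1]+.125)<.06; g&=(Z>.0725)&(Z<.0775)
    ys,xs=np.nonzero(g); print(' cell',rect(ray(c,np.c_[xs,ys],.0748)))
    # collar circle: ring z
    A=(Z>.126)&(Z<.1315)&(np.hypot(P[...,0]-.613,P[...,1]-.047)<.046)
    (x,y),r=cv2.minEnclosingCircle((P[A][:,:2]*1000).astype(np.float32)); print(' collar',x,y,r)
E
```

```text
top 202 z pct [0.026  0.0334 0.0394] [array([587.8, -81.3]), array([75.5, 56.3]), np.float64(79.2)]
 plane .036 [array([587.8, -81.3]), array([75.8, 55.4]), np.float64(79.5)]
 cell [array([ 459.1, -126.2]), array([54.7, 35.7]), np.float64(89.8)]
 collar 612.4213256835938 45.70075988769531 44.36949157714844
scene 268 z pct [0.0236 0.031  0.038 ] [array([590.1, -79.2]), array([74. , 57.2]), np.float64(79.6)]
 plane .036 [array([592.3, -80.1]), array([74.5, 62.2]), np.float64(78.2)]
 cell [array([ 463.1, -123.6]), array([38.9, 56.3]), np.float64(1.0)]
 collar 614.1639404296875 47.393333435058594 44.66367721557617
```

Request:
step_arm(motion=[[-1, -0.477, -0.64, 0, 0, 0, 1.338], [-1, -0.477, -0.64, 0, 0, 0, 1.338], [-1, -0.477, -0.64, 0, 0, 0, 1.338], [-1, -0.477, -0.64, 0, 0, 0, 1.338], [-1, -0.477, -0.64, 0, 0, 0, 1.338], [-1, -0.477, -0.64, 0, 0, 0, 1.338], [-1, -0.477, -0.64, 0, 0, 0, 1.338], [-1, -0.477, -0.64, 0, 0, 0, 1.338]])

```text
t: 0.9
eef_pos: [0.3029, 0.2391, 0.2389]
tool_rot: [[-0.132, 0.991, 0.0], [0.991, 0.132, 0.0], [-0.0, 0.0, -1.0]]
force: [1.5, 0.5, 0.1]
grip_width: 0.091
finger_force: 0.0
```

```bash
cat > to.py <<'E'
"""usage: to.py x y z yaw -> shift (tool axes) and turn about tool z; yaw = world angle of tool y, deg"""
import sys; from h import *
s=state(); R=np.asarray(s['tool_rot']); p=np.asarray(s['eef_pos'])
yc=np.degrees(np.arctan2(R[1,1],R[0,1]))
print('t',round(s['t'],2),'p',p.round(4),'yaw',round(yc,2),'z',R[:,2].round(4),'F',np.round(s['force'],1),'w',round(s['grip_width'],4),'j',np.round(s['joint_pos'],1))
for a in sys.argv[1:]:
    x,y,z,w=map(float,a.split(','))
    print(a,(R.T@(np.array([x,y,z])-p)).round(4),'rz %.4f'%np.radians(-((w-yc+180)%360-180)))
E
python3 to.py .4605,-.125,.239,0
```

```text
t 0.9 p [0.3029 0.2391 0.2389] yaw 7.58 z [ 1.e-04  0.e+00 -1.e+00] F [1.5 0.5 0.1] w 0.091 j [ 29.4   8.9 108.1  -0.   63.   21.8]
.4605,-.125,.239,0 [-3.817e-01  1.082e-01 -1.000e-04] rz 0.1323
```

Request:
step_arm(motion=[[-1, -0.382, 0.108, 0, 0, 0, 0.132], [-1, -0.382, 0.108, 0, 0, 0, 0.132], [-1, -0.382, 0.108, 0, 0, 0, 0.132], [-1, -0.382, 0.108, 0, 0, 0, 0.132], [-1, -0.382, 0.108, 0, 0, 0, 0.132], [-1, -0.382, 0.108, 0, 0, 0, 0.132], [-1, -0.382, 0.108, 0, 0, 0, 0.132], [-1, -0.382, 0.108, 0, 0, 0, 0.132]])

```text
t: 1.7
eef_pos: [0.4626, -0.125, 0.2388]
tool_rot: [[-0.005, 1.0, -0.0], [1.0, 0.005, 0.0], [0.0, -0.0, -1.0]]
force: [0.3, 1.0, 1.8]
grip_width: 0.0915
finger_force: 0.0
```

```bash
python3 to.py .4605,-.125,.056,0.3
```

```text
t 1.7 p [ 0.4626 -0.125   0.2388] yaw 0.3 z [-1.e-04  1.e-04 -1.e+00] F [0.3 1.  1.8] w 0.0915 j [-22.3  16.6  97.    0.   66.4 -22.6]
.4605,-.125,.056,0.3 [-0.     -0.0021  0.1828] rz 0.0000
```

Request:
step_arm(motion=[[-1, 0, -0.002, 0.05, 0, 0, 0], [-1, 0, -0.002, 0.1, 0, 0, 0], [-1, 0, -0.002, 0.14, 0, 0, 0], [-1, 0, -0.002, 0.165, 0, 0, 0], [-1, 0, -0.002, 0.183, 0, 0, 0], [-1, 0, -0.002, 0.183, 0, 0, 0], [1, 0, -0.002, 0.183, 0, 0, 0], [1, 0, -0.002, 0.183, 0, 0, 0]])

```text
t: 2.5
eef_pos: [0.4608, -0.1228, 0.0569]
tool_rot: [[-0.006, 1.0, 0.001], [1.0, 0.006, -0.001], [-0.001, 0.001, -1.0]]
force: [-0.3, -0.5, 0.2]
grip_width: 0.0778
finger_force: 0.0
```

Request:
step_arm(motion=[[1, 0, 0, 0, 0, 0, 0], [1, 0, 0, 0, 0, 0, 0], [1, 0, 0, 0, 0, 0, 0], [1, 0, 0, 0, 0, 0, 0], [1, 0, 0, 0, 0, 0, 0]])

```text
t: 3.0
eef_pos: [0.4604, -0.1226, 0.056]
tool_rot: [[-0.006, 1.0, 0.0], [1.0, 0.006, -0.0], [-0.0, 0.0, -1.0]]
force: [0.2, -0.2, 0.0]
grip_width: 0.038
finger_force: 0.0
```

```bash
python3 to.py .4605,-.125,.130,0 .5892,-.0805,.130,-10.6
```

```text
t 3.0 p [ 0.4604 -0.1226  0.056 ] yaw 0.34 z [ 2.e-04 -1.e-04 -1.e+00] F [ 0.2 -0.2  0. ] w 0.038 j [-22.1  32.9 108.4   0.   38.7 -22.4]
.4605,-.125,.130,0 [-0.0024  0.0001 -0.074 ] rz 0.0060
.5892,-.0805,.130,-10.6 [ 0.0413  0.1291 -0.074 ] rz 0.1910
```

Request:
step_arm(motion=[[1, 0, 0, 0, 0, 0, 0], [1, 0, 0, 0, 0, 0, 0], [1, 0, 0, -0.02, 0, 0, 0], [1, 0, 0, -0.05, 0, 0, 0], [1, 0, 0, -0.074, 0, 0, 0], [1, 0, 0, -0.074, 0, 0, 0]])

```text
t: 3.6
eef_pos: [0.4615, -0.123, 0.1322]
tool_rot: [[-0.006, 1.0, 0.004], [1.0, 0.006, -0.002], [-0.002, 0.004, -1.0]]
force: [-0.1, 0.4, -1.9]
grip_width: 0.0361
finger_force: 30.0
```

```bash
python3 to.py .5896,-.078,.130,-10.6; python3 - <<'E'
from meas import *
c=grab('scene'); P=pts(c); Z=P[...,2]; s=state(); print(s['finger_force'],s['grip_width'])
cv2.imwrite('pics/s1.png',cv2.resize(c['color'][140:270,120:300,::-1],(720,520)))
E
```

```text
t 3.6 p [ 0.4615 -0.123   0.1322] yaw 0.34 z [ 0.0038 -0.0015 -1.    ] F [-0.1  0.4 -1.9] w 0.0361 j [-22.1  25.1 104.8   0.   49.9 -22.4]
.5896,-.078,.130,-10.6 [0.0443 0.1284 0.0027] rz 0.1910
29.988067746162415 0.03589046056151532
```

View pics/s1.png

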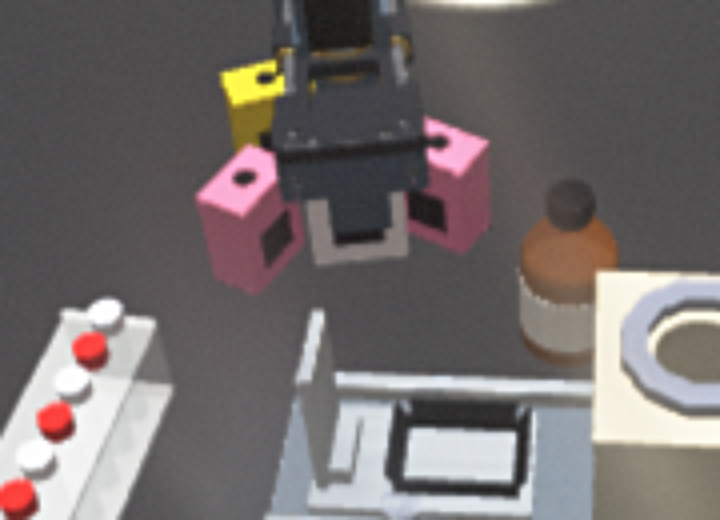

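The cell is held squarely (its front face spans 312–408, the finger 333–388 in the crop), and the empty pocket is at (465,450).

Request:
step_arm(motion=[[1, 0.015, 0.043, 0, 0, 0, 0.064], [1, 0.03, 0.086, 0, 0, 0, 0.128], [1, 0.044, 0.128, 0, 0, 0, 0.191], [1, 0.044, 0.128, 0, 0, 0, 0.191], [1, 0.044, 0.128, 0, 0, 0, 0.191], [1, 0.044, 0.128, 0, 0, 0, 0.191]])

```text
t: 4.25
eef_pos: [0.5866, -0.0778, 0.1287]
tool_rot: [[0.184, 0.983, -0.003], [0.983, -0.184, 0.0], [-0.0, -0.003, -1.0]]
force: [0.1, 0.3, -1.9]
grip_width: 0.0358
finger_force: 30.0
```

```bash
python3 to.py .5892,-.0781,.078,-10.6
```

```text
t 4.25 p [ 0.5866 -0.0778  0.1287] yaw -10.58 z [-2.6e-03  5.0e-04 -1.0e+00] F [ 0.1  0.3 -1.9] w 0.0358 j [-13.3  32.8  88.7  -0.   58.6  -2.7]
.5892,-.0781,.078,-10.6 [0.0002 0.0027 0.0507] rz 0.0003
```

Request:
step_arm(motion=[[1, 0, 0.001, 0.01, 0, 0, 0], [1, 0, 0.001, 0.02, 0, 0, 0], [1, 0, 0.001, 0.025, 0, 0, 0], [1, 0, 0.001, 0.03, 0, 0, 0], [1, 0, 0.001, 0.03, 0, 0, 0]])

```text
t: 4.75
eef_pos: [0.5885, -0.078, 0.0991]
tool_rot: [[0.184, 0.983, -0.001], [0.983, -0.184, 0.0], [0.0, -0.001, -1.0]]
force: [-0.7, -0.6, -1.3]
grip_width: 0.036
finger_force: 30.0
```

```bash
python3 to.py .5892,-.0781,.077,-10.6
```

```text
t 4.75 p [ 0.5885 -0.078   0.0991] yaw -10.61 z [-1.2e-03  3.0e-04 -1.0e+00] F [-0.7 -0.6 -1.3] w 0.036 j [-13.3  35.2  89.8   0.   55.   -2.7]
.5892,-.0781,.077,-10.6 [0.     0.0007 0.0221] rz -0.0001
```

Request:
step_arm(motion=[[1, 0, 0, 0.005, 0, 0, 0], [1, 0, 0, 0.01, 0, 0, 0], [1, 0, 0, 0.014, 0, 0, 0], [1, 0, 0, 0.018, 0, 0, 0], [1, 0, 0, 0.021, 0, 0, 0], [1, 0, 0, 0.023, 0, 0, 0], [1, 0, 0, 0.024, 0, 0, 0], [1, 0, 0, 0.024, 0, 0, 0]])

```text
t: 5.55
eef_pos: [0.5891, -0.078, 0.076]
tool_rot: [[0.184, 0.983, 0.0], [0.983, -0.184, -0.0], [-0.0, 0.0, -1.0]]
force: [-0.5, 0.4, -2.4]
grip_width: 0.036
finger_force: 30.0
```

```bash
python3 to.py .5892,-.0781,.076,-10.6
```

```text
t 5.55 p [ 0.5891 -0.078   0.076 ] yaw -10.6 z [ 1.e-04 -0.e+00 -1.e+00] F [-0.5  0.4 -2.4] w 0.036 j [-13.3  37.1  90.7  -0.   52.1  -2.7]
.5892,-.0781,.076,-10.6 [-0.0001  0.0001  0.    ] rz 0.0000
```

Request:
step_arm(motion=[[1, 0, 0, 0.001, 0, 0, 0], [1, 0, 0, 0.001, 0, 0, 0], [-1, 0, 0, 0.001, 0, 0, 0], [-1, 0, 0, 0.001, 0, 0, 0], [-1, 0, 0, 0.001, 0, 0, 0], [-1, 0, 0, 0.001, 0, 0, 0], [-1, 0, 0, 0.001, 0, 0, 0], [-1, 0, 0, 0.001, 0, 0, 0]])

```text
t: 6.35
eef_pos: [0.589, -0.078, 0.0749]
tool_rot: [[0.184, 0.983, -0.0], [0.983, -0.184, 0.0], [0.0, -0.0, -1.0]]
force: [-0.1, -0.3, 0.0]
grip_width: 0.0811
finger_force: 0.0
```

Request:
step_arm(motion=[[-1, 0, 0, -0.03, 0, 0, 0], [-1, 0, 0, -0.07, 0, 0, 0], [-1, 0, 0, -0.11, 0, 0, 0], [-1, 0, 0, -0.13, 0, 0, 0], [1, -0.05, 0, -0.13, 0, 0, 0], [1, -0.1, 0, -0.13, 0, 0, 0], [1, -0.13, 0, -0.13, 0, 0, 0], [1, -0.13, 0, -0.13, 0, 0, 0]])

```text
t: 7.15
eef_pos: [0.5644, -0.2094, 0.2049]
tool_rot: [[0.187, 0.982, 0.0], [0.982, -0.187, -0.001], [-0.001, 0.0, -1.0]]
force: [-0.1, 0.3, -0.6]
grip_width: 0.0623
finger_force: 0.0
```

```bash
python3 to.py; python3 - <<'E'
from meas import *
c=grab('scene'); P=pts(c); Z=P[...,2]
for lo,hi in((.090,.1),(.108,.12)):
    m=(Z>lo)&(Z<hi)&(np.hypot(P[...,0]-.585,P[...,1]+.1)<.085)
    k,l,s,_=cv2.connectedComponentsWithStats(m.astype(np.uint8))
    for i in range(1,k):
        if s[i,4]>30: print(lo,np.median(P[l==i][:,2]).round(4),rect(P[l==i]))
cv2.imwrite('pics/s2.png',cv2.resize(c['color'][140:300,120:340,::-1],(770,560)))
E
```

```text
t 7.15 p [ 0.5644 -0.2094  0.2049] yaw -10.8 z [ 2.e-04 -1.e-03 -1.e+00] F [-0.1  0.3 -0.6] w 0.0623 j [-26.   28.3  82.9  -0.   68.7 -15.2]
0.09 0.095 [array([589.4, -79.3]), array([56.6, 38.6]), np.float64(79.2)]
0.108 0.1145 [array([ 575.9, -152.8]), array([ 8.6, 49.5]), np.float64(79.2)]
```

View pics/s2.png

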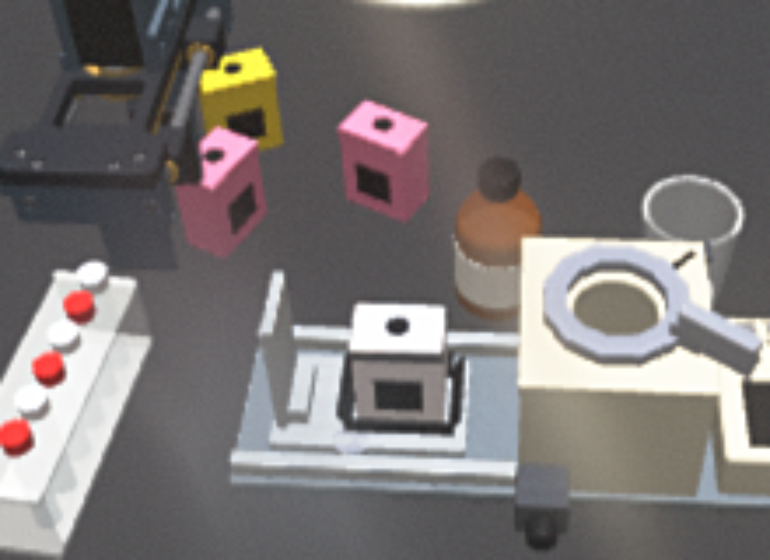

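The cell is seated: its top measures 0.095 m and sits central in the pocket, at (400,360) in the crop. Next comes the push.

```bash
python3 to.py .567,-.1975,.110,-10.6
```

```text
t 7.2 p [ 0.5647 -0.2075  0.2048] yaw -10.75 z [-1.e-04 -1.e-04 -1.e+00] F [1.  0.3 0.4] w 0.058 j [-25.9  28.3  83.   -0.   68.7 -15.1]
.567,-.1975,.110,-10.6 [0.0102 0.0005 0.0948] rz -0.0027
```

Request:
step_arm(motion=[[1, 0.01, 0, 0, 0, 0, 0], [1, 0.01, 0, 0, 0, 0, 0], [1, 0.01, 0, 0, 0, 0, 0], [1, 0.01, 0, 0.03, 0, 0, 0], [1, 0.01, 0, 0.06, 0, 0, 0], [1, 0.01, 0, 0.085, 0, 0, 0], [1, 0.01, 0, 0.095, 0, 0, 0], [1, 0.01, 0, 0.095, 0, 0, 0]])

```text
t: 8.0
eef_pos: [0.5665, -0.1953, 0.109]
tool_rot: [[0.183, 0.983, -0.002], [0.983, -0.183, 0.001], [0.0, -0.002, -1.0]]
force: [-0.5, 0.7, 0.8]
grip_width: 0.0003
finger_force: 0.0
```

```bash
python3 to.py .567,-.1975,.110,-10.6
```

```text
t 8.0 p [ 0.5665 -0.1953  0.109 ] yaw -10.56 z [-2.e-03  9.e-04 -1.e+00] F [-0.5  0.7  0.8] w 0.0003 j [-24.7  34.8  88.5  -0.   56.8 -14.2]
.567,-.1975,.110,-10.6 [-0.0021  0.0009 -0.001 ] rz 0.0007
```

Request:
step_arm(motion=[[1, 0.006, 0, 0, 0, 0, 0], [1, 0.012, 0, 0, 0, 0, 0], [1, 0.018, 0, 0, 0, 0, 0], [1, 0.022, 0, 0, 0, 0, 0], [1, 0.027, 0, 0, 0, 0, 0], [1, 0.033, 0, 0, 0, 0, 0], [1, 0.04, 0, 0, 0, 0, 0], [1, 0.047, 0, 0, 0, 0, 0]])

```text
t: 8.8
eef_pos: [0.5758, -0.1493, 0.11]
tool_rot: [[0.184, 0.983, 0.0], [0.983, -0.184, -0.0], [-0.0, 0.0, -1.0]]
force: [0.2, -3.4, 1.1]
grip_width: 0.0003
finger_force: 1.3
```

Request:
step_arm(motion=[[1, 0.007, 0, 0, 0, 0, 0], [1, 0.014, 0, 0, 0, 0, 0], [1, 0.021, 0, 0, 0, 0, 0], [1, 0.028, 0, 0, 0, 0, 0], [1, 0.035, 0, 0, 0, 0, 0], [1, 0.042, 0, 0, 0, 0, 0], [1, 0.049, 0, 0, 0, 0, 0], [1, 0.056, 0, 0, 0, 0, 0]])

```text
t: 9.6
eef_pos: [0.586, -0.0941, 0.1099]
tool_rot: [[0.184, 0.983, -0.0], [0.983, -0.184, 0.0], [-0.0, -0.0, -1.0]]
force: [1.6, -3.2, -0.2]
grip_width: 0.0001
finger_force: 1.3
```

```bash
python3 to.py; python3 - <<'E'
from meas import *
for n in('scene','top'):
    c=grab(n); P=pts(c); Z=P[...,2]
    m=(Z>.09)&(Z<.12)&(np.hypot(P[...,0]-.598,P[...,1]+.04)<.055)
    k,l,s,_=cv2.connectedComponentsWithStats(m.astype(np.uint8))
    for i in range(1,k):
        if s[i,4]>20: print(n,np.median(P[l==i][:,2]).round(4),rect(P[l==i]))
c=dict(np.load('scene.npz'))
cv2.imwrite('pics/s3.png',cv2.resize(c['color'][140:300,120:340,::-1],(770,560)))
E
```

```text
t 9.6 p [ 0.586  -0.0941  0.1099] yaw -10.6 z [-1.e-04  0.e+00 -1.e+00] F [ 1.6 -3.2 -0.2] w 0.0001 j [-14.9  34.3  89.5  -0.   56.2  -4.3]
scene 0.1158 [array([604.8,  -9. ]), array([34.4, 77.6]), np.float64(82.1)]
```

View pics/s3.png

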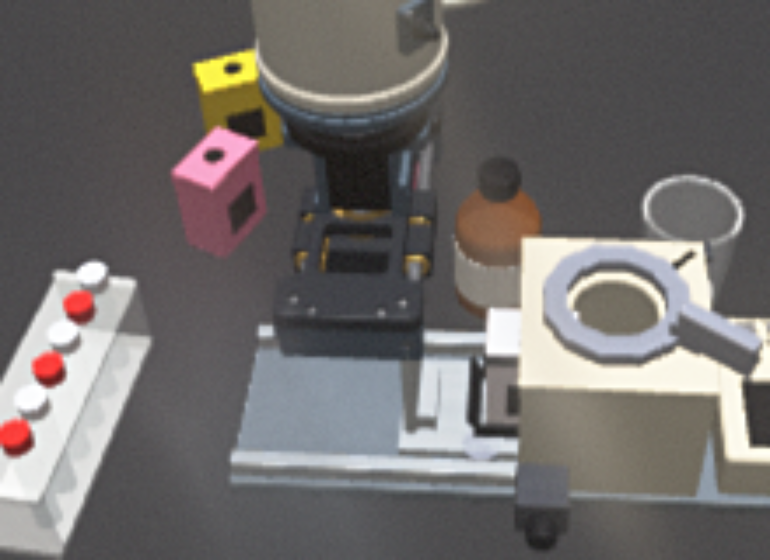

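The carriage is moving with the cell upright; the plate is at (410,365) and the cell is entering the tunnel at (505,370).

Request:
step_arm(motion=[[1, 0.006, 0, 0, 0, 0, 0], [1, 0.012, 0, 0, 0, 0, 0], [1, 0.018, 0, 0, 0, 0, 0], [1, 0.024, 0, 0, 0, 0, 0], [1, 0.028, 0, 0, 0, 0, 0], [1, 0.032, 0, 0, 0, 0, 0], [1, 0.036, 0, 0, 0, 0, 0], [1, 0.04, 0, 0, 0, 0, 0]])

```text
t: 10.5
eef_pos: [0.5928, -0.056, 0.1098]
tool_rot: [[0.184, 0.983, -0.001], [0.983, -0.184, -0.001], [-0.001, -0.001, -1.0]]
force: [-3.9, -8.7, 1.2]
grip_width: 0.0007
finger_force: 4.7
```

Request:
step_arm(motion=[[1, 0.002, 0, 0, 0, 0, 0], [1, 0.004, 0, 0, 0, 0, 0], [1, 0.005, 0, 0, 0, 0, 0], [1, 0.006, 0, 0, 0, 0, 0], [1, 0.006, 0, 0, 0, 0, 0]])

```text
t: 11.0
eef_pos: [0.5946, -0.0492, 0.11]
tool_rot: [[0.184, 0.983, 0.0], [0.983, -0.184, 0.0], [0.0, 0.0, -1.0]]
force: [-0.5, -0.5, -0.2]
grip_width: 0.0005
finger_force: 0.0
```

```bash
python3 to.py; python3 - <<'E'
from meas import *
for n in('scene','top'):
    c=grab(n); P=pts(c); Z=P[...,2]
    m=(Z>.105)&(Z<.1155)&(np.hypot(P[...,0]-.598,P[...,1]+.025)<.03)
    k,l,s,_=cv2.connectedComponentsWithStats(m.astype(np.uint8))
    for i in range(1,k):
        if s[i,4]>8: print(n,s[i,4],np.median(P[l==i][:,2]).round(4),rect(P[l==i]))
E
```

```text
t 11.0 p [ 0.5946 -0.0492  0.11  ] yaw -10.59 z [ 5.e-04  3.e-04 -1.e+00] F [-0.5 -0.5 -0.2] w 0.0005 j [-10.5  34.5  89.    0.   56.4   0.1]
```

Request:
step_arm(motion=[[1, -0.015, 0, 0, 0, 0, 0], [1, -0.03, 0, 0, 0, 0, 0], [1, -0.04, 0, -0.04, 0, 0, 0], [1, -0.06, 0, -0.08, 0, 0, 0], [1, -0.09, 0, -0.12, 0, 0, 0], [1, -0.12, 0, -0.12, 0, 0, 0], [1, -0.12, 0, -0.12, 0, 0, 0]])

```text
t: 11.8
eef_pos: [0.5719, -0.1718, 0.2313]
tool_rot: [[0.187, 0.982, 0.002], [0.982, -0.187, -0.002], [-0.001, 0.003, -1.0]]
force: [-0.5, 0.6, -0.6]
grip_width: 0.0003
finger_force: 0.0
```

```bash
cat >arc.py <<'E'
import numpy as np
A=np.array([.6137,.048])
def tcp(b,gap=0):
    r=np.radians(b); e=np.array([np.cos(r),np.sin(r)]); t=np.array([-e[1],e[0]])
    return A+.072*e-(.0195+gap)*t, b-90
E
python3 - <<'E'
from meas import *
from arc import *
for n in('scene','top'):
    c=grab(n); P=pts(c); Z=P[...,2]
    for nm,lo,hi,ctr in(('plate',.105,.1155,(.6,-.026)),('arm',.143,.156,(.66,.093))):
        m=(Z>lo)&(Z<hi)&(np.hypot(P[...,0]-ctr[0],P[...,1]-ctr[1])<.045)
        k,l,s,_=cv2.connectedComponentsWithStats(m.astype(np.uint8))
        for i in range(1,k):
            if s[i,4]>20: print(n,nm,s[i,4],np.median(P[l==i][:,2]).round(4),rect(P[l==i]))
for b,g in((45.5,.012),): print(tcp(b,g))
E
python3 to.py .6720,.0790,.23,-44.5
python3 -c "
from arc import *
print(tcp(45.5,.012))"
```

```text
scene plate 63 0.1143 [array([601.7, -26.9]), array([ 6.4, 47.7]), np.float64(81.3)]
scene arm 178 0.1504 [array([660.6,  94.9]), array([47.4, 14.2]), np.float64(44.4)]
top plate 33 0.1145 [array([609.8,  -3.7]), array([13.9, 35.2]), np.float64(78.3)]
top arm 118 0.1498 [array([657.6,  91.7]), array([48.4, 11.8]), np.float64(44.3)]
(array([0.68663286, 0.07727539]), -44.5)
t 11.9 p [ 0.5717 -0.1686  0.2297] yaw -10.72 z [-3.e-04  2.e-04 -1.e+00] F [-0.2  0.1 -0. ] w 0.0008 j [-22.2  26.5  82.    0.   71.6 -11.5]
.6720,.0790,.23,-44.5 [ 0.262   0.0525 -0.0003] rz 0.5896
(array([0.68663286, 0.07727539]), -44.5)
```

```bash
python3 to.py .6866,.0773,.23,-44.5
```

```text
t 11.9 p [ 0.5717 -0.1686  0.2297] yaw -10.72 z [-3.e-04  2.e-04 -1.e+00] F [-0.2  0.1 -0. ] w 0.0008 j [-22.2  26.5  82.    0.   71.6 -11.5]
.6866,.0773,.23,-44.5 [ 0.263   0.0672 -0.0003] rz 0.5896
```

Request:
step_arm(motion=[[1, 0.044, 0.011, 0, 0, 0, 0.1], [1, 0.088, 0.022, 0, 0, 0, 0.2], [1, 0.132, 0.033, 0, 0, 0, 0.3], [1, 0.176, 0.044, 0, 0, 0, 0.4], [1, 0.22, 0.055, 0, 0, 0, 0.5], [1, 0.263, 0.067, 0, 0, 0, 0.59], [1, 0.263, 0.067, 0, 0, 0, 0.59], [1, 0.263, 0.067, 0, 0, 0, 0.59]])

```text
t: 12.7
eef_pos: [0.6861, 0.0802, 0.2288]
tool_rot: [[0.698, 0.716, -0.002], [0.716, -0.698, -0.0], [-0.001, -0.001, -1.0]]
force: [-0.1, -0.7, -0.9]
grip_width: 0.0005
finger_force: 0.0
```

```bash
python3 to.py .6866,.0773,.157,-44.5
```

```text
t 12.7 p [0.6861 0.0802 0.2288] yaw -44.24 z [-1.7e-03 -1.0e-04 -1.0e+00] F [-0.1 -0.7 -0.9] w 0.0005 j [ 1.7 34.3 67.4 -0.  78.4 46. ]
.6866,.0773,.157,-44.5 [-0.0016  0.0025  0.0718] rz 0.0046
```

Request:
step_arm(motion=[[1, 0, 0.003, 0, 0, 0, 0], [1, 0, 0.003, 0.02, 0, 0, 0], [1, 0, 0.003, 0.04, 0, 0, 0], [1, 0, 0.003, 0.06, 0, 0, 0], [1, 0, 0.003, 0.072, 0, 0, 0], [1, 0, 0.003, 0.072, 0, 0, 0]])

```text
t: 13.3
eef_pos: [0.6876, 0.0756, 0.1563]
tool_rot: [[0.7, 0.714, -0.003], [0.714, -0.7, -0.0], [-0.002, -0.002, -1.0]]
force: [-1.0, 1.1, 0.2]
grip_width: 0.0002
finger_force: 0.0
```

```bash
python3 to.py; cat > plan.py <<'E'
import sys; from h import *; from arc import *
s=state(); R=np.asarray(s['tool_rot']); p=np.asarray(s['eef_pos']); yc=np.degrees(np.arctan2(R[1,1],R[0,1]))
for b in map(float,sys.argv[1:]):
    q,w=tcp(b); d=R.T@np.r_[q-p[:2],0]; print(b,d[:2].round(4),'rz %.3f'%np.radians(yc-w))
E
python3 plan.py 46 50 54 58 62 66 70 74
```

```text
t 13.3 p [0.6876 0.0756 0.1563] yaw -44.45 z [-3.e-03 -1.e-04 -1.e+00] F [-1.   1.1  0.2] w 0.0002 j [ 1.3 38.2 71.7 -0.  70.3 45.8]
46.0 [ 0.0006 -0.0145] rz -0.008
50.0 [ 0.0018 -0.0196] rz -0.078
54.0 [ 0.0026 -0.0247] rz -0.147
58.0 [ 0.003  -0.0299] rz -0.217
62.0 [ 0.0031 -0.0351] rz -0.287
66.0 [ 0.0028 -0.0403] rz -0.357
70.0 [ 0.0021 -0.0455] rz -0.427
74.0 [ 0.0011 -0.0506] rz -0.497
```

Request:
step_arm(motion=[[1, 0, -0.008, 0, 0, 0, 0], [1, 0.001, -0.0145, 0, 0, 0, -0.008], [1, 0.002, -0.02, 0, 0, 0, -0.078], [1, 0.003, -0.025, 0, 0, 0, -0.147], [1, 0.003, -0.03, 0, 0, 0, -0.217], [1, 0.003, -0.035, 0, 0, 0, -0.287], [1, 0.003, -0.04, 0, 0, 0, -0.357], [1, 0.002, -0.0455, 0, 0, 0, -0.427]])

```text
t: 14.1
eef_pos: [0.6579, 0.1106, 0.1592]
tool_rot: [[0.338, 0.941, 0.002], [0.941, -0.338, 0.0], [0.001, 0.002, -1.0]]
force: [2.7, 0.9, -0.2]
grip_width: 0.0005
finger_force: 1.0
```

```bash
python3 to.py; python3 plan.py 72 76 80 84 88 92 96 100
```

```text
t 14.1 p [0.6579 0.1106 0.1592] yaw -19.73 z [ 2.4e-03  2.0e-04 -1.0e+00] F [ 2.7  0.9 -0.2] w 0.0005 j [ 4.4 36.  75.9 -0.  68.  24.1]
72.0 [-0.0013 -0.0032] rz -0.030
76.0 [-0.0002 -0.0083] rz -0.100
80.0 [ 0.0004 -0.0134] rz -0.170
84.0 [ 0.0007 -0.0186] rz -0.240
88.0 [ 0.0007 -0.0238] rz -0.309
92.0 [ 0.0003 -0.029 ] rz -0.379
96.0 [-0.0005 -0.0342] rz -0.449
100.0 [-0.0016 -0.0392] rz -0.519
```

Request:
step_arm(motion=[[1, -0.001, -0.003, 0.001, 0, 0, -0.03], [1, 0, -0.008, 0.001, 0, 0, -0.1], [1, 0, -0.0135, 0.001, 0, 0, -0.17], [1, 0.001, -0.0185, 0.001, 0, 0, -0.24], [1, 0.001, -0.024, 0.001, 0, 0, -0.31], [1, 0, -0.029, 0.001, 0, 0, -0.38], [1, 0, -0.034, 0.001, 0, 0, -0.45], [1, -0.002, -0.039, 0.001, 0, 0, -0.52]])

```text
t: 14.9
eef_pos: [0.6203, 0.1218, 0.1577]
tool_rot: [[-0.174, 0.985, 0.002], [0.985, 0.174, 0.0], [0.0, 0.002, -1.0]]
force: [1.6, 2.4, 0.5]
grip_width: 0.0002
finger_force: 1.1
```

```bash
python3 to.py; python3 plan.py 103 107 111 115 118 120 122 123.5
```

```text
t 14.9 p [0.6203 0.1218 0.1577] yaw 10.0 z [ 1.6e-03  4.0e-04 -1.0e+00] F [1.6 2.4 0.5] w 0.0002 j [ 5.7 33.5 81.3  0.  65.  -4.3]
103.0 [ 0.0014 -0.0036] rz -0.052
107.0 [ 0.0024 -0.0088] rz -0.122
111.0 [ 0.0029 -0.0139] rz -0.192
115.0 [ 0.0031 -0.0191] rz -0.262
118.0 [ 0.003  -0.0231] rz -0.314
120.0 [ 0.0028 -0.0257] rz -0.349
122.0 [ 0.0026 -0.0282] rz -0.384
123.5 [ 0.0023 -0.0302] rz -0.410
```

Request:
step_arm(motion=[[1, 0.001, -0.0035, 0, 0, 0, -0.05], [1, 0.002, -0.009, 0, 0, 0, -0.12], [1, 0.003, -0.014, 0, 0, 0, -0.19], [1, 0.003, -0.019, 0, 0, 0, -0.26], [1, 0.003, -0.023, 0, 0, 0, -0.314], [1, 0.003, -0.0255, 0, 0, 0, -0.35], [1, 0.003, -0.028, 0, 0, 0, -0.384], [1, 0.002, -0.03, 0, 0, 0, -0.41]])

```text
t: 15.7
eef_pos: [0.5903, 0.1185, 0.1575]
tool_rot: [[-0.551, 0.835, 0.001], [0.835, 0.551, 0.0], [-0.0, 0.001, -1.0]]
force: [1.2, 2.4, 1.5]
grip_width: 0.0006
finger_force: 1.0
```

```bash
python3 to.py; python3 plan.py 123.5 125; python3 - <<'E'
from meas import *
c=grab('scene'); P=pts(c); Z=P[...,2]
A=np.array([614.3,48.5])
m=(Z>.143)&(Z<.1515)&(np.hypot(P[...,0]-.6143,P[...,1]-.0485)<.093)
k,l,s,_=cv2.connectedComponentsWithStats(m.astype(np.uint8))
for i in range(1,k):
    if s[i,4]>20:
        r=rect(P[l==i]); d=r[0]-A; print(r,np.degrees(np.arctan2(d[1],d[0])))
cv2.imwrite('pics/s4.png',cv2.resize(c['color'][140:300,220:440,::-1],(770,560)))
E
```

```text
t 15.7 p [0.5903 0.1185 0.1575] yaw 33.41 z [ 1.1e-03  4.0e-04 -1.0e+00] F [1.2 2.4 1.5] w 0.0006 j [  5.7  31.4  85.8   0.   62.7 -27.8]
123.5 [0.0003 0.0001] rz -0.002
125.0 [ 0.0008 -0.0018] rz -0.028
[array([592.9, 108.6]), array([51.2, 28.6]), np.float64(66.0)] 109.59945228867046
```

View pics/s4.png

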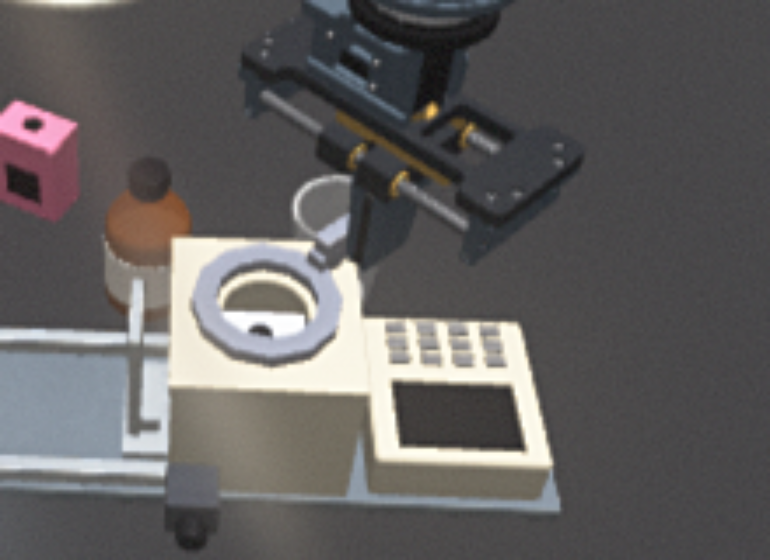

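The arm is now over the mark's corner at (330,240), and the cell shows through the collar's hole at (262,325). I'll nudge it slowly up to the stop.

Request:
step_arm(motion=[[1, 0.001, -0.001, 0, 0, 0, -0.02], [1, 0.001, -0.002, 0, 0, 0, -0.028], [1, 0.001, -0.003, 0, 0, 0, -0.028], [1, 0.001, -0.003, 0, 0, 0, -0.028]])

```text
t: 16.15
eef_pos: [0.5872, 0.1173, 0.157]
tool_rot: [[-0.573, 0.82, -0.0], [0.82, 0.573, 0.0], [0.0, -0.0, -1.0]]
force: [1.4, 0.9, 1.6]
grip_width: 0.0004
finger_force: 0.7
```

Request:
step_arm(motion=[[1, 0, -0.001, 0, 0, 0, 0], [1, 0, -0.002, 0, 0, 0, 0], [1, 0, -0.002, 0, 0, 0, 0]])

```text
t: 16.45
eef_pos: [0.5862, 0.1166, 0.157]
tool_rot: [[-0.573, 0.82, 0.001], [0.82, 0.573, 0.001], [-0.0, 0.002, -1.0]]
force: [3.4, 6.2, -1.6]
grip_width: 0.0004
finger_force: 3.4
```

Force has risen to 7 N, so this is the stop. I'll back off and look.

Request:
step_arm(motion=[[1, 0, 0.01, 0, 0, 0, 0], [1, 0, 0.02, 0, 0, 0, 0], [1, 0, 0.02, -0.04, 0, 0, 0], [1, 0, 0.02, -0.08, 0, 0, 0], [1, 0, 0.05, -0.12, 0, 0, 0], [1, 0, 0.1, -0.13, 0, 0, 0], [1, 0, 0.13, -0.13, 0, 0, 0], [1, 0, 0.13, -0.13, 0, 0, 0]])

```text
t: 17.25
eef_pos: [0.6947, 0.1931, 0.2862]
tool_rot: [[-0.574, 0.819, 0.001], [0.819, 0.574, 0.0], [-0.0, 0.001, -1.0]]
force: [-1.9, -0.6, -1.0]
grip_width: 0.0004
finger_force: 0.0
```

```bash
python3 to.py; python3 - <<'E'
from meas import *
for n,A in(('scene',(614.3,48.5)),('top',(612.4,45.8))):
    c=grab(n); P=pts(c); Z=P[...,2]; A=np.array(A)
    m=(Z>.143)&(Z<.156)&(np.hypot(P[...,0]-A[0]/1e3,P[...,1]-A[1]/1e3)<.093)
    k,l,s,_=cv2.connectedComponentsWithStats(m.astype(np.uint8))
    for i in range(1,k):
        if s[i,4]>20:
            r=rect(P[l==i]); d=r[0]-A; a=np.degrees(np.arctan2(d[1],d[0])); print(n,r,'arm angle',a,'joint',1.4-np.radians(124.4-a))
    m=(Z>.105)&(Z<.1155)&(np.hypot(P[...,0]-.601,P[...,1]+.026)<.03); print('plate',rect(P[m]))
    m=(Z>.085)&(Z<.105)&(np.hypot(P[...,0]-A[0]/1e3,P[...,1]-A[1]/1e3)<.024); print('cell z',np.median(Z[m]),m.sum())
c=dict(np.load('scene.npz'))
cv2.imwrite('pics/s5.png',cv2.resize(c['color'][140:300,120:340,::-1],(770,560)))
E
```

```text
t 17.25 p [0.6947 0.1931 0.2862] yaw 35.03 z [ 8.e-04  4.e-04 -1.e+00] F [-1.9 -0.6 -1. ] w 0.0004 j [ 10.8  34.6  57.8   0.   87.6 -24.2]
scene [array([578.6, 101.8]), array([12.3, 48.3]), np.float64(34.4)] arm angle 123.81392331989902 joint 1.38977103226308
plate [array([599.3, -24.3]), array([36., 43.]), np.float64(33.5)]
cell z 0.09517253020971872 109
top [array([576. ,  99.6]), array([12.7, 47.7]), np.float64(33.0)] arm angle 124.08149289334747 joint 1.3944410022979126
plate [array([600.7, -15.7]), array([35.9, 49.6]), np.float64(79.7)]
cell z 0.09440755016219915 248
```

View pics/s5.png

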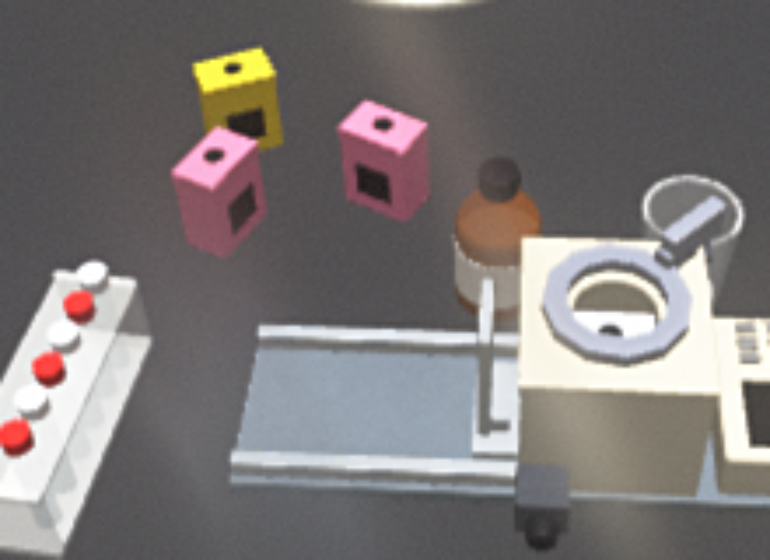

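The collar arm is locked over the mark at (690,230), joint about 1.39 rad. The plate is at its home position (487,360), the cell is down in its pocket, and the bystanders have not moved.

```bash
python3 -c "
from station import *
print(job_done())"
```

```text
the job is handed in; nothing more can be done
None
```

The job is handed in at about 17 s of robot time: by the camera and force readings the cell is seated, the carriage is home, the collar is locked at about 1.39 rad and the bottle, beaker and rack stayed put, but no verdict came back.

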